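# Load the grinding jar onto the jar mill and lower its hold-down

## Robot

A 6-joint arm with a two-finger parallel gripper is mounted at the origin on a cart in front of the work surface, level with it; the furniture and walls round the work are solid. World frame = base frame: x ahead of the robot, y to its left, z up, the work surface at z = 0. Lengths are in m, angles in rad, forces in N, time in s.
With the tool pointing down it reaches from about 0.375 to 0.9 m from the base axis. Payload 3.1 kg.
Tool frame: the origin (TCP) lies between the finger pads; the fingertips stand 17 mm ahead of it and the grasp point (between the pads) lies 2 mm behind it; z points along the fingers, y is the line along which they close (so a half turn about z gives the same grasp; the last joint's range is limited). The gripper opens to 85 mm and grips with 20 to 120 N. Pads are 22 mm wide; open, the fingers measure 114 mm over their backs; the gripper's body (76 mm by 85 mm) begins 54 mm behind the grasp point. The pads swing forward as they close: fully open they stand 13 mm farther back than shut.
Start: joints at [-1.343, 0.527, 1.433, -0, 1.181, -0.178], TCP at [0.247, -0.574, 0.248] pointing down, gripper open.
Joint ranges: [-3.08, 3.08], [-0.75, 2.2], [0.22, 2.44], [-1.43, 4.57], [0, 2.65], [-2.85, 2.85]. Speed limits (rad/s): [2.79, 2.79, 3.14, 3.14, 3.14, 3.14].

## Interface

Orientations are given as a unit quaternion [x, y, z, w].
In Python, from station import sense, vision, order gives the robot as it stands.
- The arm moves only by the shell command python3 -m crank 'ROWS' [OPENING] [FORCE]. ROWS is JSON, a list of rows, each an object with "dp": the shift along the world's x, y, z in units of 30 mm (1.0 is 30 mm), a list of three; "angular": the turn, a rotation vector about the world's x, y, z in degrees, a list of three. In form: [{"dp": [dx, dy, dz], "angular": [ax, ay, az]}, ...]. A call has 1 to 20 rows; each row shifts and turns the commanded pose from where the row before left it; what a row does not reach is not made up. A row lasts 1/10 s, in which the tool goes at most 50 mm and 8.59 degrees, less where a joint would pass 70% of its speed; a pose out of reach is approached as far as the arm can. A call is refused whole if a number of a shift passes 1 or a number of a turn 8.59, either way. A call with a gripper value outside its range is refused whole. OPENING is the closure, from 0 (fully open) to 1 (shut), set as the call begins (- or left out, the last holds). The fingers move at their own pace and stop on an object; FORCE is the grip in N (left out, the last holds). Time passes only in rows, so rows that do not move let the fingers close. It gives the time, the measured TCP pose, the force, the opening and the grip force at its end, in the units of the state.
- sense(): the state, without advancing time (a new reading comes with each control period).
- vision.snapshot(name): name is "side" or "top" or "wrist"; returns a dict with "image" (420x560x3 uint8, blue, green, red), "range_z" (420x560 float32, m along the optical axis (not along the pixel's ray), 0 where there is no reading), "mtx" (3x3 intrinsics, pixels), "pose" (4x4, takes a point from camera to world coordinates); the wrist camera has in their place "mount" (4x4, takes a point from camera to tool coordinates, whose origin is the TCP and whose axes are the flange's). Camera axes: x right, y down, z forward; pixel columns grow to the right and rows downward; lengths in m; the calibration is good to about 2 mm. A picture is of the moment at which its call begins: read the wrist's pose just before it.
- order.sign_off(): hands the job in; it is judged then, once.
The state is a dict: "t": time; "q": joint angles; "qd": joint speeds; "tau": joint torques, N m; "tcp_pos": TCP position; "tool_rot": TCP orientation; "force": force on the tool from outside, world axes, zero at the start; "ft_torque": the same for the moment, N m; "finger_gap": opening from 0.0 (shut) to 1.0 (fully open); "gripper_force": force on a finger pad.
Only numpy, scipy, OpenCV 4.12 (cv2) and the standard library are available. Lean on these libraries where they do the work, as an engineer would, in place of code of your own. Each camera call takes 0.05 s, during which the arm holds its last target. There are 200 camera calls.

## Task

Load the bench jar mill: with a fingertip behind the white grinding jar, roll it slowly and steadily up the loading ramp, without flicking it or letting it run back, until it drops home between the two rubber rollers. Then tip the hold-down arm over with a finger so that its small wheel comes to rest on the jar. Only push: do not lift or carry the jar, and leave the sample jar, vial, spatula and magnifier beside the mill where they are.

Things in the scene. Friction and masses are not known exactly. Their poses are not given: they have to be found in the camera images.
- mill: Bench jar mill, fixed, 358 x 195 mm. Origin on the desk on the centre line of its loading channel; x points uphill along the channel, y level to the grey drive housing (x 16 to 186, y 60 to 133 mm, 68 mm high, knob to 82). Channel 112 mm wide; cheek plates to y = +-61 mm, tops 17 mm high at the tray, 51 at the rollers. Foot lip at x = -171 mm, 13 mm high; end plate at x = 186
- ramp_foot (a point): Foot of the ramp: mill x = -90, y = 0, z = 6 mm. Below it (to x = -171 mm) lies the flat steel tray, surface 6 mm above the desk; above it the straight ramp rises to z = 36 mm at mill x = 60 mm (11.3 degrees)
- jar: White ceramic grinding jar on its side across the channel: black plastic hoop of 72 mm diameter round each end (y -44 to -30, 26 to 40 mm), body 68 mm diameter, 105 mm long, steel lid at +y; 0.4 to 0.8 kg. Origin on its axis at mid length; own y is the axis it spins about as it rolls. Starts on the tray, axis 42 mm above the desk; slippery, rolls freely, runs back down the ramp if left
- seat (a point): Where the jar's origin lies when home between the two free-turning rubber rollers (radius 15 mm, along mill y, axes at mill x = 76 and 128 mm, z = 23 mm): mill x = 102, y = 0, z = 67 mm. On the way the jar passes over the front roller (its axis up to 74 mm high) and then drops in by itself
- holddown_hinge (a point): Hinge axis of the hold-down arm, parallel to the mill's y: mill x = 166, y = 0, z = 78 mm, in a steel bracket 36 mm wide
- hold_arm (a joint): Hold-down arm, rad. 0: open, leaning 20 degrees past upright, away from the jar (to mill +x); grows as it swings over to mill -x; upright at 0.35; the stiff hinge holds it up to about 0.75, beyond about 0.85 it sinks by its own weight; about 1.45 with its wheel on the seated jar; limit 1.85 rad. Starts at 0 to 0.25. Needs about 1 N at the tab
- holddown_tab (a point): Middle of the black finger tab at the end of the hold-down arm (34 mm wide along mill y, 22 mm along the arm, 6 mm thick), 105 mm from the hinge; the arm is 20 mm wide, its wheel of radius 11 mm sits 75 mm from the hinge
- sample_jar: Bystander: clear screw-cap sample jar, 62 mm diameter, 82 mm high, upright behind the ramp; origin at its underside
- vial: Bystander: small screw-cap vial, 27 mm diameter, 62 mm high, upright behind the tray; origin at its underside
- spatula: Bystander: thin lab spatula, 18 x 199 x 7 mm, lying on the robot's side of the mill; origin at its underside
- loupe: Bystander: black hand magnifier, 61 x 152 x 14 mm, lying behind the mill's drive housing; origin at its underside
Not all that is in view belongs to the job. What is shaped like the jar but purple or red is not meant.

How it is judged:
By the outcome, as a careful person would: the job done as asked, in the order asked, and still so for the second after the job is handed in, with the robot touching nothing.
It also fails if it takes over 54 s, if anything falls off the work surface, if the arm or the gripper's body presses on something with over 40 N, if the wrist force passes 120 N, or if a joint passes its speed limit or range.

## Working session

There is one attempt and no reset: what is moved stays moved. The work goes in short steps, Python scripts to look and compute and a shell command to move; the robot and the scene stay as the last step left them, time stands still between calls to the robot, and variables do not carry over. Pictures are saved under pics/ and viewed, at most 10 in all, crops included, and the job is handed in when it is done.

```bash
mkdir -p pics; cat > h.py <<'E'
from station import sense, vision, order
import numpy as np, cv2
def snap(n,f):
    s=vision.snapshot(n); cv2.imwrite(f'pics/{f}.png',s['image']); np.savez(f'pics/{f}.npz',**{k:v for k,v in s.items()}); return s
def pt(s,u,v,r=1):
    z=s['range_z'][v-r:v+r+1,u-r:u+r+1]; z=np.median(z[z>0]); K=s['mtx']
    p=np.array([(u-K[0,2])/K[0,0]*z,(v-K[1,2])/K[1,1]*z,z,1]); return (s['pose']@p)[:3]
E
python3 -c "
from h import *
print(sense())
for n in('top','side'):
  s=snap(n,n); print(s['pose'].round(3).tolist(),s['mtx'].tolist())
a=cv2.imread('pics/top.png');b=cv2.imread('pics/side.png')
"
```

```text
{'t': 0.0, 'q': array([-1.34250435e+00,  5.28495554e-01,  1.43389539e+00, -1.24436806e-05,
        1.18140578e+00, -1.78504616e-01]), 'qd': array([-2.62697077e-04,  5.50787866e-05,  7.29981089e-04,  1.56241170e-03,
        8.95056297e-04, -8.72495157e-04]), 'tau': array([ 5.53967184e-04, -4.42350590e+01, -1.78022951e+01, -3.35221857e-04,
        8.23010691e-03, -6.04834284e-06]), 'tcp_pos': array([ 0.2471586 , -0.57331427,  0.24731773]), 'tool_rot': array([ 9.79384709e-01,  2.02000932e-01, -3.31826067e-05, -1.10155210e-03]), 'force': array([ 0.26682628,  0.67726904, -0.39836737]), 'ft_torque': array([-0.04889806, -0.00363164, -0.02353139]), 'gripper_force': 0.0, 'finger_gap': 0.9999853604030643}
[[0.005, -0.997, 0.079, 0.484], [-1.0, -0.005, -0.001, 0.081], [0.002, -0.079, -0.997, 1.332], [0.0, 0.0, 0.0, 1.0]] [[510.1806628204967, 0.0, 274.026782654389], [0.0, 510.1806628204967, 210.15552867598348], [0.0, 0.0, 1.0]]
[[-0.874, -0.233, 0.427, 0.16], [-0.487, 0.393, -0.78, 0.823], [0.014, -0.89, -0.456, 0.55], [0.0, 0.0, 0.0, 1.0]] [[389.6211882153625, 0.0, 275.410722851118], [0.0, 389.6211882153625, 210.16531963597714], [0.0, 0.0, 1.0]]
```

View pics/top.png

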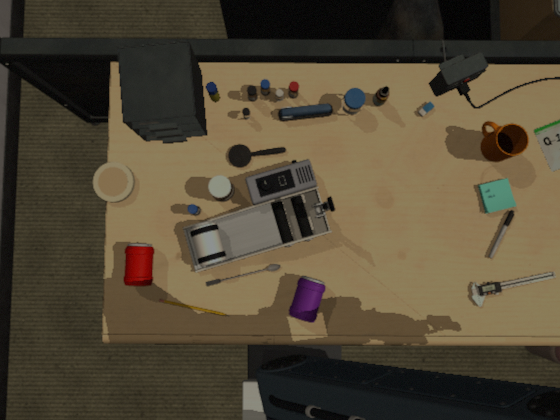

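View pics/side.png

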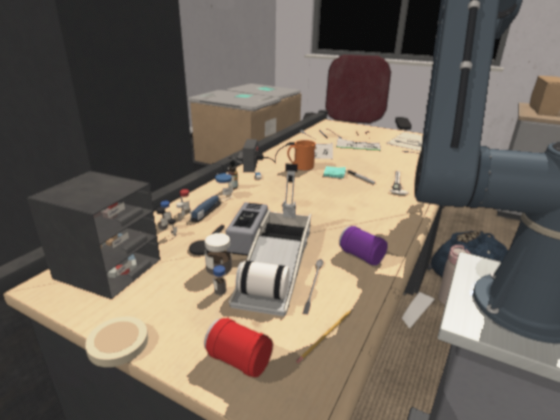

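The jar that fits is the white one with black hoops in the channel at top (208,243). The red (139,265) and purple (307,299) ones are decoys. I'll confirm this in an enlarged crop.

```bash
python3 -c "
from h import *
a=cv2.imread('pics/top.png')[150:280,175:345]; cv2.imwrite('pics/c1.png',cv2.resize(a,None,fx=4.5,fy=4.5,interpolation=cv2.INTER_CUBIC))"
```

```text
(no output)
```

View pics/c1.png

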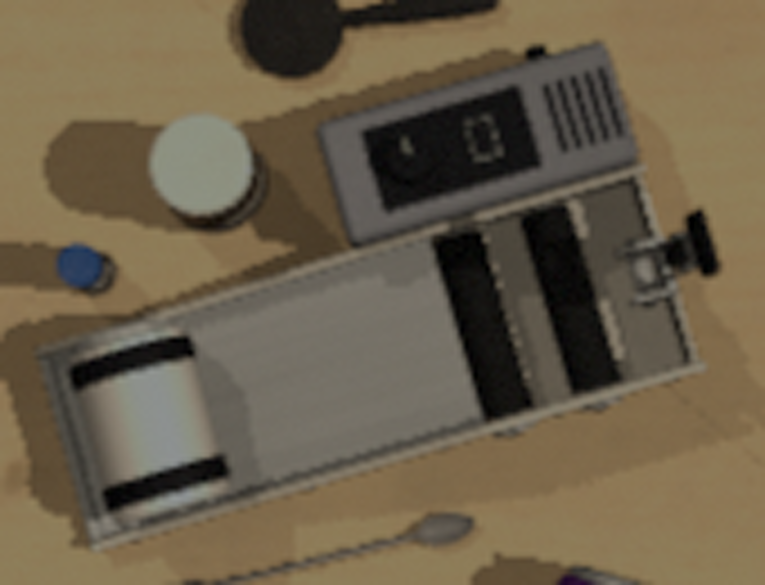

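```bash
cat >> h.py <<'E'
def ray(s,u,v,z):
    K=s['mtx'];T=s['pose']; d=T[:3,:3]@np.array([(u-K[0,2])/K[0,0],(v-K[1,2])/K[1,1],1]); o=T[:3,3]; return o+d*(z-o[2])/d[2]
E
python3 -c "
from h import *
from scipy.optimize import least_squares
s=np.load('pics/top.npz')
P=[(322,127,16,133,68),(605,44,186,133,68),(640,165,186,60,68),(357,240,16,60,68),(42,352,-171,61,17),(95,545,-171,-61,17),(700,367,186,-61,51)]
F=lambda x,y:(175+x/4.5,150+y/4.5)
W=np.array([ray(s,*F(a,b),z/1000)[:2] for a,b,_,_,z in P]);M=np.array([(c,d) for _,_,c,d,_ in P])/1000
def tr(p,m): c,n=np.cos(p[2]),np.sin(p[2]); return m@np.array([[c,n],[-n,c]])+p[:2]
r=least_squares(lambda p:(tr(p,M)-W).ravel(),[.45,.1,-1.3]);p=r.x;print(p,(r.fun.reshape(-1,2)*1000).round(1).tolist())
np.save('mill.npy',p)
R=np.array([[np.cos(p[2]),-np.sin(p[2])],[np.sin(p[2]),np.cos(p[2])]])
for n,a,b,z in [('hoopL1',72,378,.042),('hoopL2',194,350,.042),('hoopR1',105,497,.042),('hoopR2',228,468,.042),('tab',703,243,.17),('tabdn',703,243,.18),('sj',202,165,.082),('vial',80,266,.062),('roll',467,325,.03)]:
  w=ray(s,*F(a,b),z); print(n,w.round(4),((w[:2]-p[:2])@R*1000).round(1))
w=pt(s,int(175+703/4.5),int(150+243/4.5),0);print('tabdepth',w,(w[:2]-p[:2])@R)
w=pt(s,int(175+150/4.5),int(150+425/4.5),0);print('jardepth',w,(w[:2]-p[:2])@R)
for n,x,y in [('jar',-135,0),('foot',-90,0),('seat',102,0),('hinge',166,0)]: print(n,tr(p,np.array([x,y])/1000))
"
```

```text
[ 0.53369096  0.13076116 -1.28286847] [[2.6, 4.2], [3.5, -1.7], [1.2, -3.0], [-4.5, 3.4], [4.0, 1.1], [-3.3, -1.4], [-3.6, -2.6]]
hoopL1 [0.5241 0.2895 0.042 ] [-154.9   35.8]
hoopL2 [0.5401 0.2212 0.042 ] [-84.9  31.8]
hoopR1 [0.4576 0.2699 0.042 ] [-155.   -33.4]
hoopR2 [0.4741 0.2013 0.042 ] [-84.5 -37.1]
tab [ 0.5902 -0.0507  0.17  ] [190.    2.6]
tabdn [ 0.5893 -0.0496  0.18  ] [188.7   2.1]
sj [0.6398 0.2138 0.082 ] [-49.5 125.4]
vial [0.5856 0.2829 0.062 ] [-131.2   92.9]
roll [0.5556 0.0676 0.03  ] [66.7  3.1]
tabdepth [ 0.58833016 -0.04788564  0.19029875] [0.18680836 0.00166032]
jardepth [0.4986143  0.2415807  0.07783037] [-0.11621817 -0.00216373]
jar [0.49535555 0.26020379]
foot [0.50813402 0.21705625]
seat [0.56265549 0.03296005]
hinge [ 0.58082932 -0.02840535]
```

```bash
python3 -m crank '[{"dp":[0.45,0.97,0],"angular":[0,0,2.77]},{"dp":[0.45,0.97,0],"angular":[0,0,2.77]},{"dp":[0.45,0.97,0],"angular":[0,0,2.77]},{"dp":[0.45,0.97,0],"angular":[0,0,2.77]},{"dp":[0.45,0.97,0],"angular":[0,0,2.77]},{"dp":[0.45,0.97,0],"angular":[0,0,2.77]},{"dp":[0.45,0.97,0],"angular":[0,0,2.77]},{"dp":[0.45,0.97,0],"angular":[0,0,2.77]},{"dp":[0.45,0.97,0],"angular":[0,0,2.77]},{"dp":[0.45,0.97,0],"angular":[0,0,2.77]},{"dp":[0.45,0.97,0],"angular":[0,0,2.77]},{"dp":[0.45,0.97,0],"angular":[0,0,2.77]},{"dp":[0.45,0.97,0],"angular":[0,0,2.77]},{"dp":[0.45,0.97,0],"angular":[0,0,2.77]},{"dp":[0.45,0.97,0],"angular":[0,0,2.77]}]' 1
python3 -m crank '[{"dp":[0.08,0.97,0],"angular":[0,0,2.77]},{"dp":[0.08,0.97,0],"angular":[0,0,2.77]},{"dp":[0.08,0.97,0],"angular":[0,0,2.77]},{"dp":[0.08,0.97,0],"angular":[0,0,2.77]},{"dp":[0.08,0.97,0],"angular":[0,0,2.77]},{"dp":[0.08,0.97,0],"angular":[0,0,2.77]},{"dp":[0.08,0.97,0],"angular":[0,0,2.77]},{"dp":[0.08,0.97,0],"angular":[0,0,2.77]},{"dp":[0.08,0.97,0],"angular":[0,0,2.77]},{"dp":[0.08,0.97,0],"angular":[0,0,2.77]},{"dp":[0.08,0.97,0],"angular":[0,0,2.77]},{"dp":[0.08,0.97,0],"angular":[0,0,2.77]},{"dp":[0.08,0.97,0],"angular":[0,0,2.77]},{"dp":[0.08,0.97,0],"angular":[0,0,2.77]},{"dp":[0.08,0.97,0],"angular":[0,0,2.77]},{"dp":[0,0,0],"angular":[0,0,0]}]' 1
cat >> h.py <<'E'
p=np.load('mill.npy')
R=np.array([[np.cos(p[2]),-np.sin(p[2])],[np.sin(p[2]),np.cos(p[2])]])
def where():
    s=sense(); m=(s['tcp_pos'][:2]-p[:2])@R*1000
    from scipy.spatial.transform import Rotation as Ro
    ax=Ro.from_quat(s['tool_rot']).as_matrix()
    print('t',round(s['t'],2),'mill xy',m.round(1),'tipz',round(s['tcp_pos'][2]*1000-17,1),'yawx',np.degrees(np.arctan2(ax[1,0],ax[0,0])).round(1),'zax',ax[:,2].round(3),'F mill',(s['force'][:2]@R).round(1),s['force'][2].round(1),'gap',s['finger_gap'].round(2))
E
python3 -c "
from h import *
where(); s=snap('wrist','w1'); print(s['mount'].round(3).tolist())"
```

```text
t: 1.6
tcp_pos: [0.45, -0.1361, 0.2481]
tool_rot: [0.844, 0.537, -0.0, -0.0]
force: [1.2, -0.9, 0.6]
finger_gap: -0.003
gripper_force: 0.0
t: 3.2
tcp_pos: [0.4858, 0.302, 0.2479]
tool_rot: [0.597, 0.802, 0.001, -0.0]
force: [0.4, 0.5, 0.0]
finger_gap: -0.002
gripper_force: 0.0Traceback (most recent call last):
  File "<string>", line 3, in <module>
    where(); s=snap('wrist','w1'); print(s['mount'].round(3).tolist())
    ~~~~~^^
  File "h.py", line 16, in where
    print('t',round(s['t'],2),'mill xy',m.round(1),'tipz',round(s['tcp_pos'][2]*1000-17,1),'yawx',np.degrees(np.arctan2(ax[1,0],ax[0,0])).round(1),'zax',ax[:,2].round(3),'F mill',(s['force'][:2]@R).round(1),s['force'][2].round(1),'gap',s['finger_gap'].round(2))
                                                                                                                                                                                                                                            ^^^^^^^^^^^^^^^^^^^^^
AttributeError: 'float' object has no attribute 'round'
```

```bash
sed -i "s/s\['finger_gap'\].round(2)/s['finger_gap']/" h.py
python3 -c "
from h import *
where(); s=snap('wrist','w1'); print(s['mount'].round(3).tolist())"
```

```text
t 3.2 mill xy [-177.8    2.7] tipz 230.9 yawx 106.6 zax [ 0.001  0.001 -1.   ] F mill [-0.4  0.5] 0.0 gap -0.0018552482554449908
[[-0.001, -0.949, -0.315, 0.081], [1.0, -0.001, -0.0, -0.001], [-0.0, -0.315, 0.949, -0.125], [0.0, 0.0, 0.0, 1.0]]
```

View pics/w1.png

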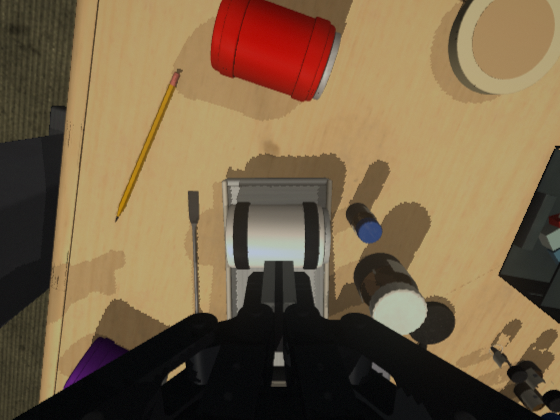

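The wrist view shows the tray lip along row 181 (cols 223–330) and the jar's back edge at row 204 (hoops at cols 240 and 312). The fingers are shut, centred near col 280.

```bash
python3 -c "
from h import *
from scipy.spatial.transform import Rotation as Ro
s=dict(np.load('pics/w1.npz')); st=sense(); T=np.eye(4);T[:3,:3]=Ro.from_quat(st['tool_rot']).as_matrix();T[:3,3]=st['tcp_pos']; s['pose']=T@s['mount']
for n,u,v,z in [('lipL',223,181,.015),('lipR',330,181,.015),('jarback',240,204,.05),('jarback',312,204,.05),('jarfront',240,269,.05),('endL',227,235,.045),('endR',330,235,.045)]:
  w=ray(s,u,v,z); print(n,((w[:2]-p[:2])@R*1000).round(1))
o=s['pose'][:3,3];print('cam',((o[:2]-p[:2])@R*1000),o[2])
for v in (209,215,225,235,245,255,262):print(v,[(round(float(x),4)) for x in ((pt(s,240,v)[:2]-p[:2])@R*1000).tolist()+[pt(s,240,v)[2]*1000]])
"
```

```text
lipL [-173.9  -60.4]
lipR [-173.8   57.1]
jarback [-158.2  -38.5]
jarback [-158.2   34.4]
jarfront [-84.6 -41.2]
endL [-122.3  -54.1]
endR [-122.3   55.1]
cam [-257.76902388    0.52562154] 0.37292510514713906
209 [-154.2231, -38.1906, 54.0073]
215 [-150.3903, -37.5215, 61.3968]
225 [-142.8917, -36.9119, 69.4689]
235 [-134.3232, -36.7159, 74.1208]
245 [-125.0342, -36.7497, 76.9157]
255 [-113.9958, -37.239, 76.1362]
262 [-105.5792, -37.7189, 74.5658]
```

```bash
python3 -m crank '[{"dp":[-0.12,-0.03,-0.3],"angular":[0,0,0]},{"dp":[0,0,-0.6],"angular":[0,0,0]},{"dp":[0,0,-0.7],"angular":[0,0,0]},{"dp":[0,0,-0.7],"angular":[0,0,0]},{"dp":[0,0,-0.7],"angular":[0,0,0]},{"dp":[0,0,-0.7],"angular":[0,0,0]},{"dp":[0,0,-0.7],"angular":[0,0,0]},{"dp":[0,0,-0.7],"angular":[0,0,0]},{"dp":[0,0,-0.7],"angular":[0,0,0]},{"dp":[0,0,-0.5],"angular":[0,0,0]},{"dp":[0,0,-0.3],"angular":[0,0,0]},{"dp":[0,0,-0.1],"angular":[0,0,0]},{"dp":[0,0,0],"angular":[0,0,0]}]' 1
python3 -c "
from h import *
where()"
```

```text
t: 4.55
tcp_pos: [0.4821, 0.2976, 0.0471]
tool_rot: [0.599, 0.801, -0.0, -0.0]
force: [1.0, 0.6, 0.1]
finger_gap: -0.001
gripper_force: 0.0
t 4.55 mill xy [-174.6   -2.1] tipz 30.1 yawx 106.4 zax [-0.001 -0.    -1.   ] F mill [-0.3  1.1] 0.1 gap -0.0008567964000732611
```

```bash
python3 -m crank '[{"dp":[0.011,-0.038,0],"angular":[0,0,0]},{"dp":[0.011,-0.038,0],"angular":[0,0,0]},{"dp":[0.011,-0.038,0],"angular":[0,0,0]},{"dp":[0.011,-0.038,0],"angular":[0,0,0]},{"dp":[0.011,-0.038,0],"angular":[0,0,0]},{"dp":[0.011,-0.038,0],"angular":[0,0,0]},{"dp":[0.011,-0.038,0],"angular":[0,0,0]},{"dp":[0.011,-0.038,0],"angular":[0,0,0]},{"dp":[0.011,-0.038,0],"angular":[0,0,0]},{"dp":[0.011,-0.038,0],"angular":[0,0,0]},{"dp":[0.011,-0.038,0],"angular":[0,0,0]},{"dp":[0.011,-0.038,0],"angular":[0,0,0]},{"dp":[0.011,-0.038,0],"angular":[0,0,0]},{"dp":[0.011,-0.038,0],"angular":[0,0,0]},{"dp":[0.011,-0.038,0],"angular":[0,0,0]},{"dp":[0.011,-0.038,0],"angular":[0,0,0]},{"dp":[0.011,-0.038,0],"angular":[0,0,0]},{"dp":[0.011,-0.038,0],"angular":[0,0,0]}]' 1
cat >> h.py <<'E'
def wcam():
    from scipy.spatial.transform import Rotation as Ro
    st=sense(); s=vision.snapshot('wrist'); T=np.eye(4);T[:3,:3]=Ro.from_quat(st['tool_rot']).as_matrix();T[:3,3]=st['tcp_pos']; s['pose']=T@s['mount']; return s
def jar():
    # white-body/hoop depth points from the top camera in the channel, above the channel floor: circle fit in mill x,z
    s=vision.snapshot('top'); K=s['mtx']; v,u=np.mgrid[140:280,175:345]; z=s['range_z'][140:280,175:345]
    P=np.stack([(u-K[0,2])/K[0,0]*z,(v-K[1,2])/K[1,1]*z,z],-1).reshape(-1,3)[z.ravel()>0]@s['pose'][:3,:3].T+s['pose'][:3,3]
    m=(P[:,:2]-p[:2])@R*1000; h=P[:,2]*1000
    c=s['image'][140:280,175:345].reshape(-1,3)[z.ravel()>0].max(1)
    return s,m,h,c
E
python3 -c "
from h import *
where(); s,m,h,c=jar(); cv2.imwrite('pics/t2.png',cv2.resize(s['image'][150:280,175:345],None,fx=4.5,fy=4.5,interpolation=cv2.INTER_CUBIC))
k=(abs(m[:,1])<50)&(m[:,0]<20)
for x in range(-170,0,10):
  q=k&(abs(m[:,0]-x)<5); print(x,q.sum(),np.percentile(h[q],[20,50,80]).round(0) if q.sum() else '')
"
```

```text
t: 6.35
tcp_pos: [0.4882, 0.2775, 0.0473]
tool_rot: [0.599, 0.801, 0.0, -0.0]
force: [-0.3, -0.1, -0.5]
finger_gap: -0.0
gripper_force: 0.1
t 6.35 mill xy [-153.6   -2. ] tipz 30.3 yawx 106.4 zax [-0.  0. -1.] F mill [ 0.  -0.3] -0.5 gap -0.00023234267649142415
-170 0 
-160 13 [202. 327. 341.]
-150 61 [339. 351. 358.]
-140 166 [352. 360. 364.]
-130 216 [348. 360. 364.]
-120 254 [ 73. 350. 363.]
-110 329 [ 75.  83. 407.]
-100 586 [ 76. 366. 413.]
-90 318 [ 70.  76. 346.]
-80 186 [56. 62. 66.]
-70 195 [ 8. 11. 43.]
-60 146 [ 9. 12. 14.]
-50 148 [12. 14. 16.]
-40 145 [13. 15. 18.]
-30 152 [15. 18. 20.]
-20 148 [18. 20. 22.]
-10 152 [19. 22. 24.]
```

View pics/t2.png

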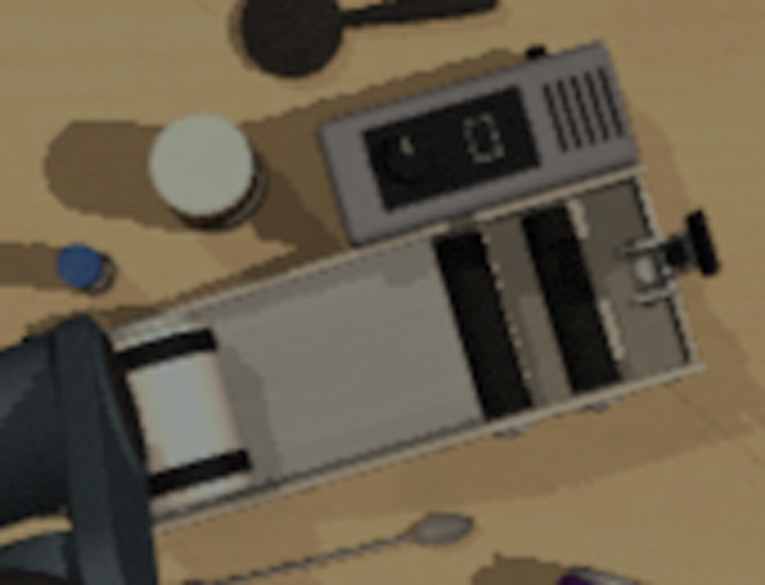

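```bash
python3 -m crank '[{"dp":[0.014,-0.048,0],"angular":[0,0,0]},{"dp":[0.016,-0.056,0],"angular":[0,0,0]},{"dp":[0.019,-0.064,0],"angular":[0,0,0]},{"dp":[0.019,-0.064,0],"angular":[0,0,0]},{"dp":[0.019,-0.064,0.007],"angular":[0,0,0]},{"dp":[0.019,-0.064,0.013],"angular":[0,0,0]},{"dp":[0.019,-0.064,0.013],"angular":[0,0,0]},{"dp":[0.019,-0.064,0.013],"angular":[0,0,0]},{"dp":[0.019,-0.064,0.013],"angular":[0,0,0]},{"dp":[0.019,-0.064,0.013],"angular":[0,0,0]},{"dp":[0.019,-0.064,0.013],"angular":[0,0,0]},{"dp":[0.019,-0.064,0.013],"angular":[0,0,0]},{"dp":[0.019,-0.064,0.013],"angular":[0,0,0]},{"dp":[0.019,-0.064,0.013],"angular":[0,0,0]},{"dp":[0.019,-0.064,0.013],"angular":[0,0,0]},{"dp":[0.019,-0.064,0.013],"angular":[0,0,0]},{"dp":[0.019,-0.064,0.013],"angular":[0,0,0]},{"dp":[0.019,-0.064,0.013],"angular":[0,0,0]},{"dp":[0.019,-0.064,0.013],"angular":[0,0,0]},{"dp":[0.019,-0.064,0.013],"angular":[0,0,0]}]'
python3 -c "
from h import *
where()"
```

```text
t: 8.4
tcp_pos: [0.4993, 0.2398, 0.0534]
tool_rot: [0.599, 0.801, -0.0, -0.0]
force: [-1.2, 3.3, 2.2]
finger_gap: -0.002
gripper_force: 1.6
t 8.4 mill xy [-114.3   -2. ] tipz 36.4 yawx 106.4 zax [-0. -0. -1.] F mill [-3.5 -0.2] 2.2 gap -0.0024771589212864136
```

```bash
python3 -m crank '[{"dp":[0.019,-0.064,0.013],"angular":[0,0,0]},{"dp":[0.019,-0.064,0.013],"angular":[0,0,0]},{"dp":[0.019,-0.064,0.013],"angular":[0,0,0]},{"dp":[0.019,-0.064,0.013],"angular":[0,0,0]},{"dp":[0.019,-0.064,0.013],"angular":[0,0,0]},{"dp":[0.019,-0.064,0.013],"angular":[0,0,0]},{"dp":[0.019,-0.064,0.013],"angular":[0,0,0]},{"dp":[0.019,-0.064,0.013],"angular":[0,0,0]},{"dp":[0.019,-0.064,0.013],"angular":[0,0,0]},{"dp":[0.019,-0.064,0.013],"angular":[0,0,0]},{"dp":[0.019,-0.064,0.013],"angular":[0,0,0]},{"dp":[0.019,-0.064,0.013],"angular":[0,0,0]},{"dp":[0.019,-0.064,0.013],"angular":[0,0,0]},{"dp":[0.019,-0.064,0.013],"angular":[0,0,0]},{"dp":[0.019,-0.064,0.013],"angular":[0,0,0]},{"dp":[0.019,-0.064,0.013],"angular":[0,0,0]},{"dp":[0.019,-0.064,0.013],"angular":[0,0,0]},{"dp":[0.019,-0.064,0.013],"angular":[0,0,0]},{"dp":[0.019,-0.064,0.013],"angular":[0,0,0]},{"dp":[0.019,-0.064,0.013],"angular":[0,0,0]}]'
python3 -c "
from h import *
where(); s=vision.snapshot('top'); cv2.imwrite('pics/t3.png',cv2.resize(s['image'][150:280,175:345],None,fx=4.5,fy=4.5,interpolation=cv2.INTER_CUBIC))"
```

```text
t: 10.4
tcp_pos: [0.5108, 0.2014, 0.0612]
tool_rot: [0.599, 0.801, -0.0, -0.0]
force: [-1.4, 3.4, 2.3]
finger_gap: 0.003
gripper_force: 1.6
t 10.4 mill xy [-74.2  -1.9] tipz 44.2 yawx 106.4 zax [-0. -0. -1.] F mill [-3.6 -0.3] 2.3 gap 0.003284136913571348
```

View pics/t3.png

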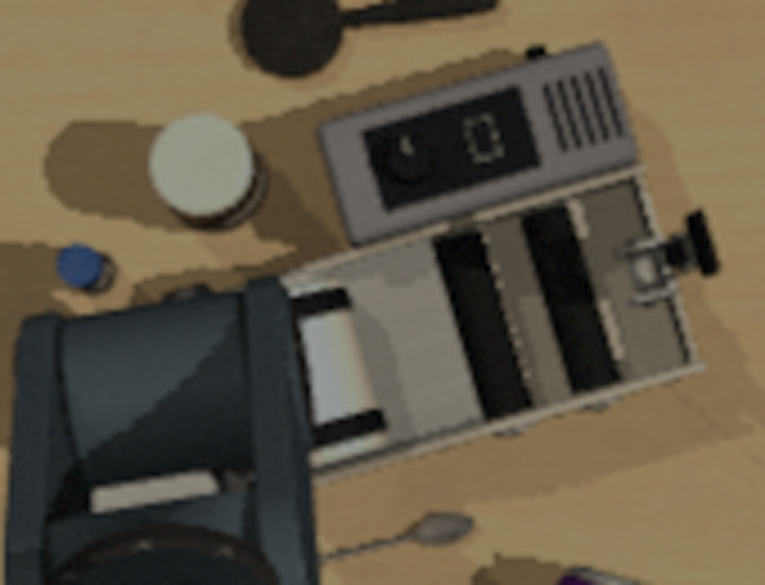

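The jar is square in the channel (front hoop corners at (350,303) and (385,421)) and on the ramp, so I'll keep pushing.

```bash
python3 -m crank '[{"dp":[0.019,-0.064,0.013],"angular":[0,0,0]},{"dp":[0.019,-0.064,0.013],"angular":[0,0,0]},{"dp":[0.019,-0.064,0.013],"angular":[0,0,0]},{"dp":[0.019,-0.064,0.013],"angular":[0,0,0]},{"dp":[0.019,-0.064,0.013],"angular":[0,0,0]},{"dp":[0.019,-0.064,0.013],"angular":[0,0,0]},{"dp":[0.019,-0.064,0.013],"angular":[0,0,0]},{"dp":[0.019,-0.064,0.013],"angular":[0,0,0]},{"dp":[0.019,-0.064,0.013],"angular":[0,0,0]},{"dp":[0.019,-0.064,0.013],"angular":[0,0,0]},{"dp":[0.019,-0.064,0.013],"angular":[0,0,0]},{"dp":[0.019,-0.064,0.013],"angular":[0,0,0]},{"dp":[0.019,-0.064,0.013],"angular":[0,0,0]},{"dp":[0.019,-0.064,0.013],"angular":[0,0,0]},{"dp":[0.019,-0.064,0.013],"angular":[0,0,0]},{"dp":[0.019,-0.064,0.013],"angular":[0,0,0]},{"dp":[0.019,-0.064,0.013],"angular":[0,0,0]},{"dp":[0.019,-0.064,0.013],"angular":[0,0,0]},{"dp":[0.019,-0.064,0.013],"angular":[0,0,0]},{"dp":[0.019,-0.064,0.013],"angular":[0,0,0]}]'
python3 -m crank '[{"dp":[0.019,-0.064,0.013],"angular":[0,0,0]},{"dp":[0.019,-0.064,0.013],"angular":[0,0,0]},{"dp":[0.019,-0.064,0.013],"angular":[0,0,0]},{"dp":[0.019,-0.064,0.013],"angular":[0,0,0]},{"dp":[0.019,-0.064,0.013],"angular":[0,0,0]},{"dp":[0.019,-0.064,0.013],"angular":[0,0,0]},{"dp":[0.019,-0.064,0.013],"angular":[0,0,0]},{"dp":[0.019,-0.064,0.013],"angular":[0,0,0]},{"dp":[0.019,-0.064,0.013],"angular":[0,0,0]},{"dp":[0.019,-0.064,0.013],"angular":[0,0,0]},{"dp":[0.019,-0.064,0.013],"angular":[0,0,0]},{"dp":[0.019,-0.064,0.013],"angular":[0,0,0]},{"dp":[0.019,-0.064,0.013],"angular":[0,0,0]},{"dp":[0.019,-0.064,0.013],"angular":[0,0,0]},{"dp":[0.019,-0.064,0.013],"angular":[0,0,0]},{"dp":[0.019,-0.064,0.013],"angular":[0,0,0]},{"dp":[0.019,-0.064,0.013],"angular":[0,0,0]}]'
python3 -c "
from h import *
where()"
```

```text
t: 12.45
tcp_pos: [0.5221, 0.163, 0.069]
tool_rot: [0.599, 0.801, -0.0, -0.0]
force: [-0.7, 3.2, 2.4]
finger_gap: 0.003
gripper_force: 1.6
t: 14.15
tcp_pos: [0.5318, 0.1304, 0.0756]
tool_rot: [0.599, 0.801, -0.0, -0.0]
force: [-0.8, 2.9, 1.7]
finger_gap: -0.001
gripper_force: 1.6
t 14.15 mill xy [-0.1 -1.9] tipz 58.6 yawx 106.4 zax [-0.  0. -1.] F mill [-3.  0.] 1.7 gap -0.0009027047068091639
```

```bash
python3 -m crank '[{"dp":[0.017,-0.056,0.01],"angular":[0,0,0]},{"dp":[0.014,-0.048,0.01],"angular":[0,0,0]},{"dp":[0.014,-0.048,0.01],"angular":[0,0,0]},{"dp":[0.014,-0.048,0],"angular":[0,0,0]},{"dp":[0.014,-0.048,0],"angular":[0,0,0]},{"dp":[0.014,-0.048,0],"angular":[0,0,0]},{"dp":[0.014,-0.048,0],"angular":[0,0,0]},{"dp":[0.014,-0.048,0],"angular":[0,0,0]},{"dp":[0.014,-0.048,0],"angular":[0,0,0]},{"dp":[0.014,-0.048,0],"angular":[0,0,0]},{"dp":[0.014,-0.048,0],"angular":[0,0,0]},{"dp":[0.014,-0.048,0],"angular":[0,0,0]},{"dp":[0.014,-0.048,0],"angular":[0,0,0]},{"dp":[0.014,-0.048,0],"angular":[0,0,0]}]'
python3 -m crank '[{"dp":[0.014,-0.048,0],"angular":[0,0,0]},{"dp":[0.014,-0.048,0],"angular":[0,0,0]},{"dp":[0.014,-0.048,0],"angular":[0,0,0]},{"dp":[0.014,-0.048,0],"angular":[0,0,0]},{"dp":[0.014,-0.048,0],"angular":[0,0,0]},{"dp":[0.014,-0.048,0],"angular":[0,0,0]},{"dp":[0.014,-0.048,0],"angular":[0,0,0]}]'
python3 -c "
from h import *
where(); s=vision.snapshot('top'); cv2.imwrite('pics/t4.png',cv2.resize(s['image'][150:280,175:345],None,fx=4.5,fy=4.5,interpolation=cv2.INTER_CUBIC))"
```

```text
t: 15.55
tcp_pos: [0.5379, 0.11, 0.0766]
tool_rot: [0.599, 0.801, 0.0, 0.0]
force: [-0.4, 1.7, 0.9]
finger_gap: -0.0
gripper_force: 0.9
t: 16.25
tcp_pos: [0.5408, 0.0997, 0.0765]
tool_rot: [0.599, 0.801, -0.0, 0.0]
force: [-0.1, 1.0, -0.7]
finger_gap: 0.002
gripper_force: 0.0
t 16.25 mill xy [31.8 -2. ] tipz 59.5 yawx 106.4 zax [ 0. -0. -1.] F mill [-1.   0.1] -0.7 gap 0.0022786383550786543
```

View pics/t4.png

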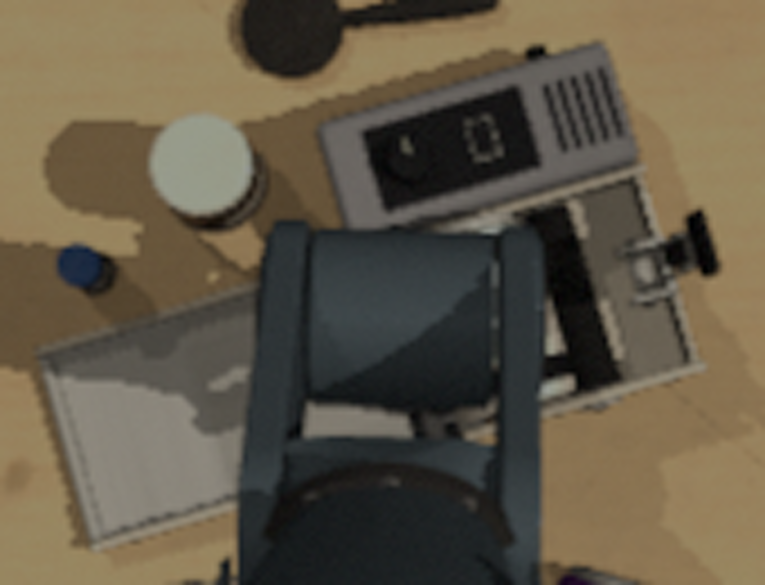

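The jar has just passed the top of the front roller. I'll follow it in.

```bash
python3 -m crank '[{"dp":[0.014,-0.048,0],"angular":[0,0,0]},{"dp":[0.014,-0.048,0],"angular":[0,0,0]},{"dp":[0.014,-0.048,0],"angular":[0,0,0]},{"dp":[0.014,-0.048,0],"angular":[0,0,0]},{"dp":[0.014,-0.048,0],"angular":[0,0,0]},{"dp":[0.014,-0.048,0],"angular":[0,0,0]},{"dp":[0.014,-0.048,0],"angular":[0,0,0]},{"dp":[0.014,-0.048,0],"angular":[0,0,0]},{"dp":[0.014,-0.048,0],"angular":[0,0,0]},{"dp":[0.014,-0.048,0],"angular":[0,0,0]},{"dp":[0,0,0],"angular":[0,0,0]},{"dp":[0,0,0],"angular":[0,0,0]}]'
python3 -c "
from h import *
where(); s=snap('side','s4'); cv2.imwrite('pics/s4c.png',cv2.resize(s['image'][140:320,190:350],None,fx=3.3,fy=3.3,interpolation=cv2.INTER_CUBIC))"
```

```text
t: 17.5
tcp_pos: [0.5449, 0.0856, 0.0765]
tool_rot: [0.599, 0.801, -0.0, -0.0]
force: [0.6, -0.2, 0.0]
finger_gap: 0.0
gripper_force: 0.0
t 17.5 mill xy [46.5 -2.1] tipz 59.5 yawx 106.4 zax [-0.  0. -1.] F mill [0.4 0.5] 0.0 gap 2.054999873479624e-05
```

View pics/s4c.png

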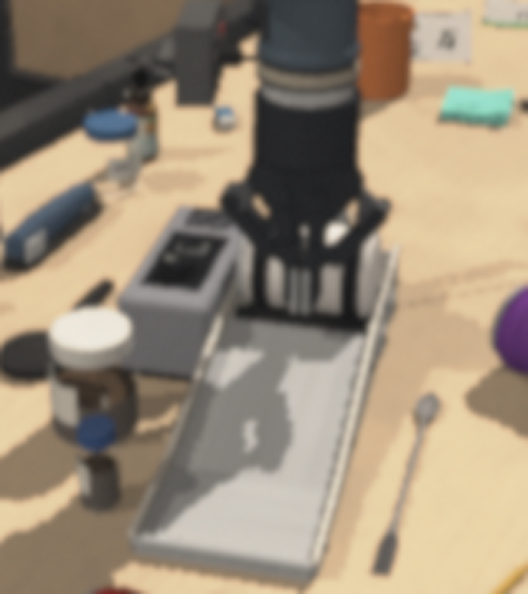

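```bash
python3 -m crank '[{"dp":[-0.03,0.1,0],"angular":[0,0,0]},{"dp":[-0.04,0.14,0],"angular":[0,0,0]},{"dp":[-0.04,0.14,0.2],"angular":[0,0,0]},{"dp":[0,0,0.6],"angular":[0,0,0]},{"dp":[0,0,0.8],"angular":[0,0,0]},{"dp":[0,0,0.8],"angular":[0,0,0]},{"dp":[0,0,0.8],"angular":[0,0,0]},{"dp":[0,0,0.8],"angular":[0,0,0]},{"dp":[0,0,0.8],"angular":[0,0,0]},{"dp":[0,0,0.6],"angular":[0,0,0]},{"dp":[0,0,0.4],"angular":[0,0,0]}]'
python3 -m crank '[{"dp":[0.187,-0.607,0],"angular":[0,0,0]},{"dp":[0.187,-0.607,0],"angular":[0,0,0]},{"dp":[0.187,-0.607,0],"angular":[0,0,0]},{"dp":[0.187,-0.607,0],"angular":[0,0,0]},{"dp":[0.187,-0.607,0],"angular":[0,0,0]},{"dp":[0.187,-0.607,0],"angular":[0,0,0]},{"dp":[0.187,-0.607,0],"angular":[0,0,0]},{"dp":[0.187,-0.607,0],"angular":[0,0,0]},{"dp":[0.187,-0.607,0],"angular":[0,0,0]},{"dp":[0.187,-0.607,0],"angular":[0,0,0]},{"dp":[0,0,0],"angular":[0,0,0]}]'
python3 -c "
from h import *
where(); s=wcam(); cv2.imwrite('pics/w5.png',s['image'])
K=s['mtx'];v,u=np.mgrid[0:420,0:560];z=s['range_z']
P=np.stack([(u-K[0,2])/K[0,0]*z,(v-K[1,2])/K[1,1]*z,z],-1)@s['pose'][:3,:3].T+s['pose'][:3,3]
m=(P[...,:2]-p[:2])@R*1000;h=P[...,2]*1000;np.savez('pics/w5.npz',m=m,h=h,z=z)
ok=(z>0.1)
for x in range(50,180,10):
  q=ok&(abs(m[...,0]-x)<3)&(abs(m[...,1])>20)&(abs(m[...,1])<50)&(h<130); print(x,q.sum(),np.percentile(h[q],[10,50,90]).round() if q.sum() else '')
"
```

```text
t: 18.65
tcp_pos: [0.5418, 0.0975, 0.2525]
tool_rot: [0.599, 0.801, 0.001, 0.001]
force: [0.4, 0.4, 0.7]
finger_gap: 0.007
gripper_force: 0.0
t: 19.75
tcp_pos: [0.5989, -0.0881, 0.2505]
tool_rot: [0.6, 0.8, -0.0, 0.001]
force: [-0.3, 0.6, -0.6]
finger_gap: -0.0
gripper_force: 0.0
t 19.75 mill xy [228.4   0.4] tipz 233.5 yawx 106.2 zax [ 0.001 -0.001 -1.   ] F mill [-0.7 -0.1] -0.6 gap -9.731673953213543e-05
50 0 
60 0 
70 0 
80 617 [92. 95. 97.]
90 698 [ 98. 100. 101.]
100 719 [ 99. 101. 103.]
110 708 [ 97.  99. 101.]
120 672 [92. 95. 97.]
130 607 [76. 84. 88.]
140 412 [ 4. 27. 31.]
150 330 [4. 5. 6.]
160 314 [4. 5. 6.]
170 267 [4. 5. 6.]
```

View pics/w5.png

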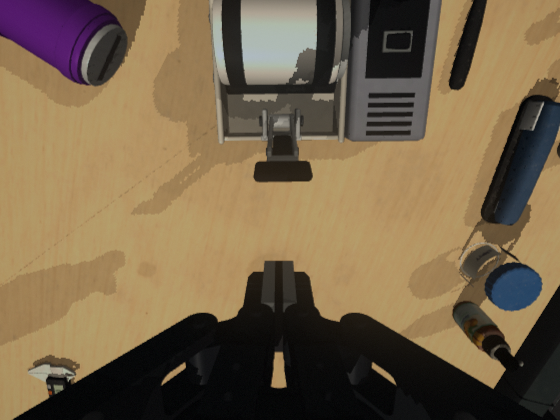

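The jar is home: top at mill x≈101, z≈102. The tab is at cols 254–312, rows 161–181, directly ahead of the fingers.

```bash
python3 -c "
import numpy as np
d=np.load('pics/w5.npz')
for v,u in [(163,283),(167,283),(172,260),(172,283),(172,306),(178,283),(150,283)]: print(v,u,d['m'][v,u].round(1),d['h'][v,u].round(1))
"
```

```text
163 283 [182.7   2.1] 175.8
167 283 [183.9   2. ] 182.4
172 260 [185.6 -11.2] 188.0
172 283 [185.5   1.9] 189.1
172 306 [185.5  14.9] 189.3
178 283 [188.6   1.9] 190.5
150 283 [177.1   2.3] 161.0
```

```bash
python3 -m crank '[{"dp":[0.04,0.01,-0.2],"angular":[0,0,0]},{"dp":[0,0,-0.5],"angular":[0,0,0]},{"dp":[0,0,-0.5],"angular":[0,0,0]},{"dp":[0,0,-0.5],"angular":[0,0,0]},{"dp":[0,0,-0.3],"angular":[0,0,0]},{"dp":[0,0,-0.1],"angular":[0,0,0]},{"dp":[-0.028,0.096,0],"angular":[0,0,0]},{"dp":[-0.028,0.096,0],"angular":[0,0,0]},{"dp":[-0.028,0.096,0],"angular":[0,0,0]},{"dp":[-0.028,0.096,0],"angular":[0,0,0]},{"dp":[-0.028,0.096,0],"angular":[0,0,0]},{"dp":[-0.028,0.096,0],"angular":[0,0,0]},{"dp":[-0.028,0.096,0],"angular":[0,0,0]},{"dp":[-0.028,0.096,0],"angular":[0,0,0]},{"dp":[-0.028,0.096,0],"angular":[0,0,0]},{"dp":[-0.028,0.096,0],"angular":[0,0,0]},{"dp":[-0.028,0.096,0],"angular":[0,0,0]},{"dp":[-0.028,0.096,0],"angular":[0,0,0]}]'
python3 -c "
from h import *
where()"
```

```text
t: 21.6
tcp_pos: [0.5888, -0.05, 0.1875]
tool_rot: [0.599, 0.801, -0.0, 0.0]
force: [1.4, -1.0, 0.2]
finger_gap: 0.0
gripper_force: 0.2
t 21.6 mill xy [189.    1.5] tipz 170.5 yawx 106.4 zax [ 0. -0. -1.] F mill [1.4 1.1] 0.2 gap 0.00021360823895896392
```

```bash
python3 -m crank '[{"dp":[-0.028,0.096,0],"angular":[0,0,0]},{"dp":[-0.028,0.096,0],"angular":[0,0,0]},{"dp":[-0.028,0.096,0],"angular":[0,0,0]},{"dp":[-0.028,0.096,0],"angular":[0,0,0]},{"dp":[-0.028,0.096,0],"angular":[0,0,0]},{"dp":[-0.028,0.096,0],"angular":[0,0,0]},{"dp":[-0.028,0.096,0],"angular":[0,0,0]},{"dp":[-0.028,0.096,-0.02],"angular":[0,0,0]},{"dp":[-0.028,0.096,-0.02],"angular":[0,0,0]},{"dp":[-0.028,0.096,-0.02],"angular":[0,0,0]},{"dp":[-0.028,0.096,-0.02],"angular":[0,0,0]},{"dp":[-0.028,0.096,-0.02],"angular":[0,0,0]},{"dp":[-0.028,0.096,-0.02],"angular":[0,0,0]},{"dp":[-0.028,0.096,-0.02],"angular":[0,0,0]},{"dp":[-0.028,0.096,-0.02],"angular":[0,0,0]},{"dp":[-0.028,0.096,-0.02],"angular":[0,0,0]},{"dp":[-0.028,0.096,-0.02],"angular":[0,0,0]},{"dp":[-0.028,0.096,-0.02],"angular":[0,0,0]}]'
python3 -c "
from h import *
where()"
```

```text
t: 23.4
tcp_pos: [0.5736, 0.0019, 0.1809]
tool_rot: [0.599, 0.801, 0.0, -0.0]
force: [-0.1, 0.3, -0.9]
finger_gap: 0.003
gripper_force: 0.0
t 23.4 mill xy [134.9   1.7] tipz 163.9 yawx 106.4 zax [-0.  0. -1.] F mill [-0.3 -0. ] -0.9 gap 0.002673759920266241
```

```bash
python3 -m crank '[{"dp":[-0.028,0.096,-0.04],"angular":[0,0,0]},{"dp":[-0.028,0.096,-0.04],"angular":[0,0,0]},{"dp":[-0.024,0.082,-0.04],"angular":[0,0,0]},{"dp":[-0.024,0.082,-0.05],"angular":[0,0,0]},{"dp":[-0.024,0.082,-0.05],"angular":[0,0,0]},{"dp":[-0.024,0.082,-0.06],"angular":[0,0,0]},{"dp":[-0.024,0.082,-0.06],"angular":[0,0,0]},{"dp":[-0.024,0.082,-0.06],"angular":[0,0,0]},{"dp":[-0.024,0.082,-0.06],"angular":[0,0,0]},{"dp":[-0.024,0.082,-0.06],"angular":[0,0,0]},{"dp":[0,0,0],"angular":[0,0,0]}]'
cat > look.py <<'E'
from h import *
where(); s=wcam(); cv2.imwrite('pics/wl.png',s['image'])
K=s['mtx'];v,u=np.mgrid[0:420,0:560];z=s['range_z']
P=np.stack([(u-K[0,2])/K[0,0]*z,(v-K[1,2])/K[1,1]*z,z],-1)@s['pose'][:3,:3].T+s['pose'][:3,3]
m=(P[...,:2]-p[:2])@R*1000;h=P[...,2]*1000
for x in range(30,180,8):
  q=(z>.08)&(abs(m[...,0]-x)<2)&(abs(m[...,1]-1.5)<6)
  q2=(z>.08)&(abs(m[...,0]-x)<2)&(abs(m[...,1]-1.5)>20)&(abs(m[...,1])<50)
  print(x,q.sum(),np.percentile(h[q],[10,50,90]).round() if q.sum() else '',np.median(h[q2]).round())
E
python3 look.py
```

```text
t: 24.5
tcp_pos: [0.5659, 0.0274, 0.165]
tool_rot: [0.599, 0.801, -0.0, -0.0]
force: [-0.8, 0.1, -0.7]
finger_gap: 0.003
gripper_force: 0.0
t 24.5 mill xy [108.2   1.5] tipz 148.0 yawx 106.4 zax [-0.001  0.    -1.   ] F mill [-0.4 -0.7] -0.7 gap 0.003462866271041949
30 102 [29. 30. 31.] 30.0
38 96 [31. 32. 33.] 32.0
46 93 [32. 33. 34.] 33.0
54 86 [34. 35. 36.] 35.0
62 301 [ 30. 131. 133.] 31.0
70 327 [ 36. 128. 130.] 83.0
78 139 [125. 126. 126.] 93.0
86 130 [120. 121. 122.] 98.0
94 883 [122. 199. 221.] 212.0
102 413 [121. 186. 214.] 217.0
110 201 [184. 194. 196.] 204.0
118 202 [ 94. 185. 201.] 204.0
126 36 [86. 88. 90.] 89.0
134 0  nan
142 0  nan
150 0  nan
158 0  nan
166 0  nan
174 0  5.0
  return _methods._mean(a, axis=axis, dtype=dtype,
  ret = ret.dtype.type(ret / rcount)
```

The arm has sunk onto the jar (tab at mill x≈70, z≈128, which gives about 1.44 rad). I'll retract straight up and check.

```bash
python3 -m crank '[{"dp":[0,0,0.3],"angular":[0,0,0]},{"dp":[0,0,0.6],"angular":[0,0,0]},{"dp":[0,0,0.8],"angular":[0,0,0]},{"dp":[0,0,0.8],"angular":[0,0,0]},{"dp":[0,0,0.8],"angular":[0,0,0]},{"dp":[-0.8,0,0.6],"angular":[0,0,0]},{"dp":[-0.9,0,0.2],"angular":[0,0,0]},{"dp":[-0.9,0,0],"angular":[0,0,0]},{"dp":[-0.9,0,0],"angular":[0,0,0]},{"dp":[-0.6,0,0],"angular":[0,0,0]},{"dp":[0,0,0],"angular":[0,0,0]},{"dp":[0,0,0],"angular":[0,0,0]}]'
python3 -c "
from h import *
where(); s=snap('side','s6'); a=s['image'][140:320,190:350]
cv2.imwrite('pics/s6c.png',cv2.resize(a,None,fx=3.3,fy=3.3,interpolation=cv2.INTER_CUBIC))
s,m,h,c=jar()
for x in range(46,180,8):
  q=(abs(m[:,0]-x)<4)&(abs(m[:,1]-1.5)<8);q2=(abs(m[:,0]-x)<4)&(abs(m[:,1])>22)&(abs(m[:,1])<50)
  print(x,np.median(h[q]).round(),np.median(h[q2]).round())"
```

```text
t: 25.75
tcp_pos: [0.4443, 0.0268, 0.2892]
tool_rot: [0.599, 0.801, 0.001, 0.001]
force: [0.3, 1.0, 0.9]
finger_gap: -0.0
gripper_force: 0.0
t 25.75 mill xy [  74.3 -115.2] tipz 272.2 yawx 106.4 zax [ 0.003 -0.    -1.   ] F mill [-0.8  0.6] 0.9 gap -0.00024357236915718253
46 31.0 33.0
54 35.0 35.0
62 35.0 32.0
70 130.0 80.0
78 127.0 91.0
86 122.0 97.0
94 121.0 100.0
102 120.0 101.0
110 107.0 100.0
118 97.0 97.0
126 91.0 92.0
134 80.0 82.0
142 29.0 26.0
150 7.0 5.0
158 7.0 5.0
166 80.0 5.0
174 70.0 5.0
```

View pics/s6c.png

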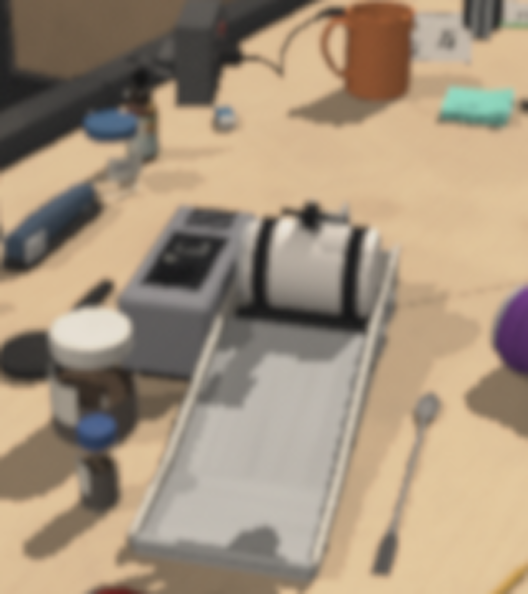

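The jar sits between the rollers with the hold-down wheel on it (about (312,215)). The bystanders haven't moved and the robot is clear of everything.

```bash
python3 -c "
from station import order; print(order.sign_off())"
```

```text
the job is handed in; nothing more can be done
None
```

I rolled the jar home between the rollers, tipped the hold-down arm over so its wheel rests on the jar, left the bystanders where they were, and handed the job in at about 26 s; no verdict was returned.

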